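# Stow the piping nozzle and click the case shut

### The job

Stand the small loose steel nozzle upright in the empty front bay of the open nozzle case, then slide the case's cover shut along its rails until its springy tab has clicked down behind the steel ledge. Push gently: do not squash the rubber buffer that the cover meets by more than 2 mm (about 16 N of push), and leave the big nozzle and the plastic ring beside the case where they stand.

Things in the scene. Friction and masses are not known exactly. Their poses are not given: they have to be found in the camera images.
- nozzle_mid (a point): The small loose steel nozzle, 44 mm tall, upright on the bench. Foot 28 mm across, 5 mm high; nearly straight body 24 to 23 mm across from 7 to 32 mm up; then a cone to a 10 mm tip. This point is on its axis, half-way up (22 mm above its underside). 35 g.
- case: White plastic case fixed to the bench; origin on the bench below it, x along the rails in the closing direction, z up. Outside: x -132 to 90, y -70 to 70, 64 mm high. Rails on the side walls (top z = 55 mm) under lips that leave 116 mm free between them. A steel keeper bracket before the front wall (x about 108 to 150, up to 62 mm high) carries the tab's ledge and the buffer.
- bay (a point): Middle of the floor of the case's empty front bay, 6 mm above the bench, at x 62, y 0 mm of the case; axes as the case's. The bay is 45 mm long (x) between an 18 mm high divider and the front wall (top 48 mm above the bench), and 130 mm wide (y). The bays behind hold stock and need nothing.
- cover: White slide cover in the rails, 1 to 1.5 mm play: x -90 to 100 of its frame, 127 wide, 4 mm thick, up to 225 g; origin on its underside, 55 mm above the bench; x as the case's. It starts with its origin 100 to 114 mm back from the case's. Home is near the case origin, but the keeper is set by hand and NOT measured: home lies anywhere from -16 to +16 mm in case x.
- rib (a point): Top centre of the push rib on the cover, 10 mm ahead of the cover's origin and 14 mm above its top face. The rib is 8 mm thick along x and 60 mm long along y. Push its back towards +x of the case with shut fingers, or pinch it.
- tab (a joint): Springy tab at the middle of the cover's front edge, 30 mm wide, 45 long, a tooth below it. Rad: 0 relaxed, positive bent up. The tooth climbs a ramp 36 mm before home (4 to 7 N, 0.05 rad), rides a track, climbs the ledge (0.1 rad, push peaks at 6 to 10 N), then clicks down to 0 and the push drops, then rises on the buffer. A push of 12 N has clicked.
- buffer (a joint): Squash in m of the rubber buffer (two dark pads at y = +-42 mm on the keeper, moving together) that the cover's front edge meets about 2 mm after the click. 0 is free; 8 N per mm; must never pass 0.002 (16 N).
- big_nozzle_mid (a point): Bystander: a big steel nozzle, 66 mm tall, foot 46 mm across, standing on the bench; point on its axis half-way up (33 mm). The two nozzles and the ring stand in a loose row along world x in any order, their centres 70 mm or more apart in x.
- coupler_mid (a point): Bystander: a white plastic ring, 40 mm outside, 26 mm hole, 22 mm high, lying flat on the bench; point at its centre (11 mm up).
Mind the look-alikes: they are no part of the job. Leave any orange look-alike of the part that bears nozzle_mid alone.

How it is judged:
By the outcome, as a careful person would: the job done as asked, in the order asked, and still so for the second after the job is handed in, with the robot touching nothing.
It also fails if it takes over 54 s, if anything falls off the work surface, if the arm or the gripper's body presses on something with over 40 N, if the wrist force passes 120 N, or if a joint passes its speed limit or range.

### The arm

A 6-joint arm with a two-finger parallel gripper is mounted at the origin on the work surface. World frame = base frame: x ahead of the robot, y to its left, z up, the work surface at z = 0. Lengths are in m, angles in rad, forces in N, time in s.
With the tool pointing down it reaches from about 0.4 to 0.925 m from the base axis. Payload 3.4 kg.
Tool frame: the origin (TCP) lies midway between the tips of the shut fingers; the grasp point (between the pads) lies 19 mm behind it; x points along the fingers, z is the direction in which the jaws open and shut, and the axes are right-handed (so a half turn about x gives the same grasp; the last joint's range is limited). The gripper opens to 85 mm and grips with 20 to 120 N. Pads are 22 mm wide; open, the fingers measure 114 mm over their backs; the gripper's body (76 mm by 85 mm) begins 54 mm behind the grasp point. The pads swing forward as they close: fully open they stand 13 mm farther back than shut.
Start: joints at [1.131, 0.307, 1.506, -0, 1.328, -0.073], TCP at [0.206, 0.537, 0.2] pointing down, gripper open.
Joint ranges: [-3.12, 3.12], [-1.05, 2.28], [0.14, 2.33], [-1.42, 4.57], [0.1, 2.73], [-2.68, 2.68]. Speed limits (rad/s): [2.57, 2.57, 3.14, 3.14, 3.14, 3.14].

### API

Orientations are given as a unit quaternion [w, x, y, z].
In Python, from station import get_state, eyes, order gives the robot as it stands.
- The arm moves only by the tool servo_tool, never from a script. Its argument "plan" is a list of rows, each an object with "travel": the shift along the tool's x, y, z in mm, a list of three; "rot": the turn, a rotation vector about the tool's x, y, z in rad, a list of three; "gripper": the closure, from -1 (fully open) to 1 (shut). In form: [{"travel": [dx, dy, dz], "rot": [wx, wy, wz], "gripper": gripper}, ...]. A call has 1 to 5 rows; each row shifts and turns the pose as measured when the row begins, along the tool's axes as they then stand; what a row does not reach is not made up. A row lasts 1/12 s, in which the tool goes at most 41.7 mm and 7.16 degrees, less where a joint would pass 70% of its speed; a pose out of reach is approached as far as the arm can. A call with a gripper value outside its range is refused whole. The fingers move at their own pace and stop on an object; "grip_force" is the grip in N (left out, the last holds). Time passes only in rows, so rows that do not move let the fingers close. It gives the time, the measured TCP pose, the force and the opening at its end, in the units of the state.
- get_state(): the state, without advancing time (a new reading comes with each control period).
- eyes.grab_frame(name): name is "scene" or "top" or "wrist"; returns the picture (480x640x3 uint8, blue, green, red); there is no depth.
- eyes.camera_info(name): a dict with "fx", "fy", "cx", "cy" (pixels), "dist" ([k1, k2, p1, p2, k3] as OpenCV has them; the pictures are not rectified), "R" (3x3) and "t" (3): a world point X has camera coordinates R X + t. Camera axes: x right, y down, z forward; pixel columns grow to the right and rows downward; lengths in m; the calibration is good to about 2 mm. A picture is of the moment at which its call begins: read the wrist's pose just before it. camera_info takes no time and is no camera call; for the wrist camera it gives the pose at the moment of the call.
- order.finish_job(): hands the job in, once; it reports no verdict.
The state is a dict: "t": time; "joint_positions": joint angles; "joint_velocities": joint speeds; "effort": joint torques, N m; "eef_pos": TCP position; "eef_rot": TCP orientation; "force": force on the tool from outside, world axes, zero at the start; "moment": the same for the moment, N m; "gripper_width": opening from 0.0 (shut) to 1.0 (fully open).
Only numpy, scipy, OpenCV 4.12 (cv2) and the standard library are available. Lean on these libraries where they do the work, as an engineer would, in place of code of your own. Each camera call takes 0.05 s, during which the arm holds its last target. There are 200 camera calls.

## Working session

There is one attempt and no reset: what is moved stays moved. The work goes in short steps, Python scripts to look and compute and a tool call to move; the robot and the scene stay as the last step left them, time stands still between calls to the robot, and variables do not carry over. Pictures are saved under pics/ and viewed, about 8 in all and at most 12, crops included, and the job is handed in when it is done.

Besides the shell and the picture viewer there is one more tool, called after ">>>" in YAML: its name, and indented under it one key for each argument. servo_tool: Moves the arm, as the interface text tells. Its arguments: {"type":"object","properties":{"plan":{"type":"array"},"grip_force":{"type":"number"}},"required":["plan"]}

```bash
mkdir -p pics; python3 - <<'E'
from station import get_state, eyes
import cv2, numpy as np
s=get_state(); print(s['t'],s['eef_pos'],s['eef_rot'],s['force'],s['gripper_width'])
for n in ['scene','top','wrist']:
    c=eyes.camera_info(n); im=eyes.grab_frame(n); cv2.imwrite(f'pics/{n}0.png',im)
    print(n,c['fx'],c['cx'],c['cy'],c['dist'],np.round(-np.array(c['R']).T@c['t'],3),np.round(c['R'],2).tolist())
E
```

```text
0.0 [0.20540837 0.53625703 0.19899247] [ 0.5819884  -0.40107489  0.58322515  0.40034594] [ 0.20194445 -0.60742982  0.27732391] 1.000642345661871
scene 561.6510246839249 320.9526315282075 240.7896509737988 [-0.00227516  0.          0.          0.          0.        ] [1.021 0.477 0.715] [[-0.61, 0.79, -0.0], [0.56, 0.43, -0.71], [-0.56, -0.43, -0.71]]
top 466.10358904388374 318.1339810053195 232.10022916478366 [-0.1097931  0.         0.         0.         0.       ] [0.334 0.087 0.932] [[0.03, -1.0, 0.0], [-0.97, -0.03, -0.24], [0.24, 0.01, -0.97]]
wrist 364.42621495745203 317.883034299858 252.0026625793845 [-0.0123494  0.         0.         0.         0.       ] [0.144 0.56  0.373] [[0.36, 0.93, -0.0], [0.9, -0.35, 0.26], [0.25, -0.09, -0.96]]
```

View pics/top0.png

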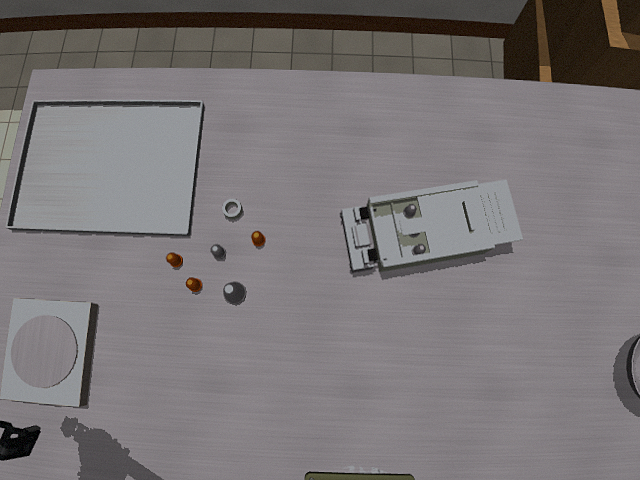

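View pics/scene0.png

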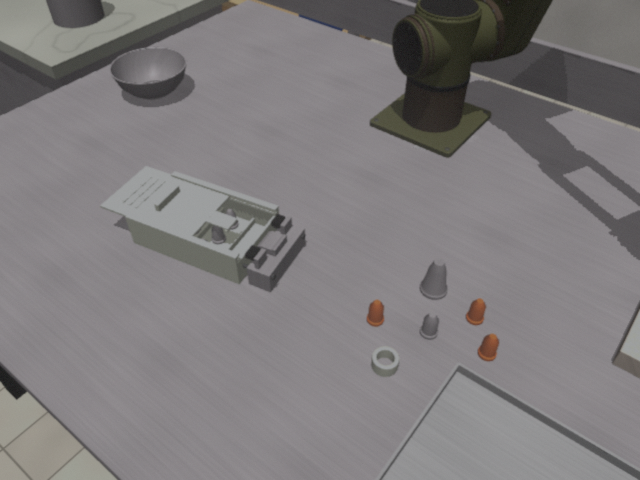

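Top view: the small grey nozzle is at (218,251), the big grey one at (234,292) and the ring at (232,209). The orange look-alikes are at (258,239), (174,259) and (194,284). The case is at about (430,225) with its keeper on the left, so it closes towards image left. In the scene view the small grey nozzle is at (429,326). It is the small steel one, the only grey nozzle of that size. I'll enlarge to confirm and to measure the case.

```bash
cat > h.py <<'E'
import numpy as np, cv2
from scipy.spatial.transform import Rotation as Ro
from station import get_state, eyes
def ray(c,p):
    K=np.array([[c['fx'],0,c['cx']],[0,c['fy'],c['cy']],[0,0,1]])
    u=cv2.undistortPoints(np.array([[p]],float),K,np.array(c['dist']))[0,0]
    R=np.array(c['R']); return -R.T@np.array(c['t']), R.T@np.array([u[0],u[1],1])
def onz(c,p,z):
    o,d=ray(c,p); return o+d*(z-o[2])/d[2]
def two(c1,p1,c2,p2):
    o1,d1=ray(c1,p1);o2,d2=ray(c2,p2); d1/=np.linalg.norm(d1); d2/=np.linalg.norm(d2)
    s=np.linalg.lstsq(np.c_[d1,-d2],o2-o1,rcond=None)[0]; a=o1+d1*s[0];b=o2+d2*s[1]
    return (a+b)/2, np.linalg.norm(a-b)
def proj(c,X):
    K=np.array([[c['fx'],0,c['cx']],[0,c['fy'],c['cy']],[0,0,1]])
    return cv2.projectPoints(np.array(X,float).reshape(-1,3),cv2.Rodrigues(np.array(c['R']))[0],np.array(c['t']),K,np.array(c['dist']))[0][:,0]
def totool(dw):  # world shift (m) -> tool mm
    w,x,y,z=get_state()['eef_rot']; return Ro.from_quat([x,y,z,w]).inv().apply(dw)*1000
E
python3 - <<'E'
import cv2,numpy as np
t=cv2.imread('pics/top0.png');s=cv2.imread('pics/scene0.png')
a=cv2.resize(t[165:285,330:530],None,fx=4,fy=4,interpolation=cv2.INTER_CUBIC)
cv2.imwrite('pics/a.png',a)
b=cv2.resize(t[195:310,155:275],(400,383),interpolation=cv2.INTER_CUBIC)
c=cv2.resize(s[250:380,360:505],(400,358),interpolation=cv2.INTER_CUBIC); 
d=np.zeros((383,800,3),np.uint8); d[:,:400]=b; d[:358,400:]=c; cv2.imwrite('pics/b.png',d)
E
```

```text
(no output)
```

View pics/a.png

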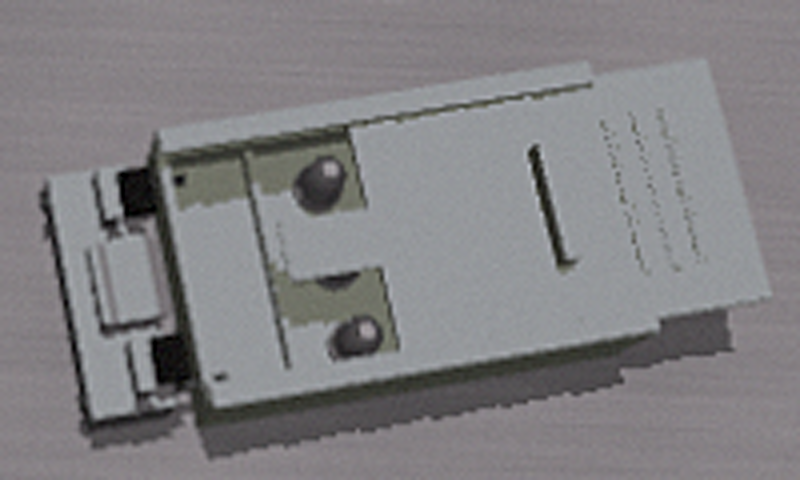

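View pics/b.png

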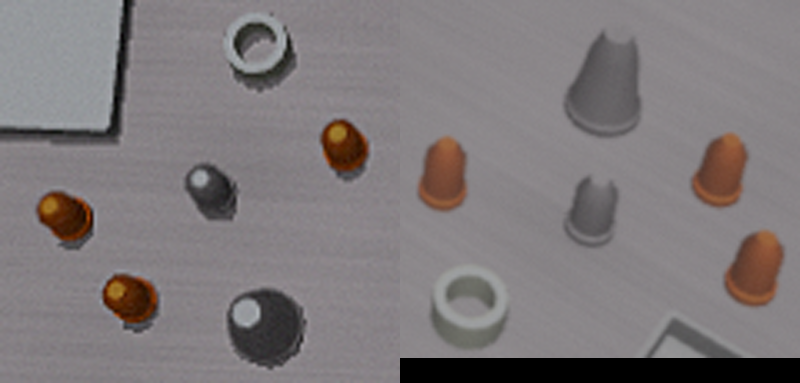

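The crops show the only small grey steel nozzle at top px (215,248) for the tip. In the scene crop its tip is at about (433,315) and its foot at about (428,334). The case corners, cover edges, rib and black pads are all clear, so I can compute positions.

```bash
python3 - <<'E'
from h import *
T=eyes.camera_info('top');S=eyes.camera_info('scene')
f=lambda x,y:(x/4+330-.375,y/4+165-.375)
np.set_printoptions(precision=4,suppress=True)
for n,p,z in [('caseFL',(158,132),.064),('caseFR',(212,408),.064),('caseBL',(592,66),.064),('caseBR',(660,330),.064),
 ('covFL',(350,130),.059),('covFR',(398,350),.059),('covBL',(708,60),.059),('covBR',(770,295),.059),
 ('ribL',(531,147),.059),('ribR',(568,266),.059),('tabL',(284,195),.059),('tabR',(295,278),.059),('pad1',(137,192),.055),('pad2',(170,360),.055)]:
    print(n,onz(T,f(*p),z)[:2])
for i,n in ((T,'top'),(S,'scene')):
    im=cv2.imread(f'pics/{n}0.png').astype(int)
    print(n)
    # dark grey, low saturation
    sat=im.max(2)-im.min(2); m=((im.max(2)<(112 if n=='top' else 125))).astype(np.uint8)
    x0,y0,x1,y1=(205,238,232,265) if n=='top' else (412,308,446,345)
    print(im[y0:y1:2,x0:x1:2].mean(2).astype(int))
print('tip top z44',onz(T,(215,248.4),.044), 'two',two(T,(215,248.4),S,(432.5,315.5)))
for p in [(428.5,334.3)]: print('foot scene',onz(S,p,.003))
print(totool([0,0,-.01]),[totool(v) for v in np.eye(3)/1000])
E
```

```text
caseFL [ 0.6237 -0.005 ]
caseFR [ 0.4877 -0.0317]
caseBL [ 0.6671 -0.2234]
caseBR [ 0.5327 -0.2502]
covFL [ 0.6301 -0.1008]
covFR [ 0.5198 -0.1222]
covBL [ 0.6751 -0.286 ]
covBR [ 0.5533 -0.3093]
ribL [ 0.6248 -0.1917]
ribR [ 0.5644 -0.2075]
tabL [ 0.5953 -0.0676]
tabR [ 0.5537 -0.0726]
pad1 [0.5954 0.0042]
pad2 [ 0.512  -0.0126]
top
[[133 135 132 131 132 130 128 128 127 135 130 130 131 127]
 [133 135 129 131 128 126 133 128 128 132 128 129 130 130]
 [135 129 132 131 130 129 127 129 126 127 128 130 128 130]
 [128 125 124 125 113  87  84 107 129 122 125 128 124 124]
 [130 126 127 114 100 133  60  49  98 131 125 124 126 127]
 [125 127 128  65 155 152 122  63  41  86 134 124 126 126]
 [131 131 132  64 127 144  75  60  46  25  69 127 128 127]
 [129 125 128  84  63  64  59  48  47  29  79 126 124 127]
 [133 132 131 137  55  52  55  43  40  34  48 128 128 127]
 [131 130 133 135 119  44  46  43  45  69  61 135 133 128]
 [130 130 129 130 134  71  61  59  49  70  69 131 131 132]
 [132 134 136 136 130 142  76  69  77  73 138 133 131 135]
 [131 131 127 131 127 129 132 133 134 132 131 129 129 13
[... 995 characters left out ...]
29 128 130 131 101 113 113  91  90  88  86  93 113 129 133 136 134]
 [132 132 131 129 125  95 106 121 124 118 118 115 106 133 137 137 134]
 [134 132 132 131 130 128 106  92  96  98  95 104 128 131 133 136 137]
 [133 134 132 132 133 130 129 128 126 124 125 131 134 131 131 133 133]
 [133 134 135 134 132 134 133 131 131 131 133 132 133 133 133 132 132]
 [132 132 133 134 133 134 133 134 132 128 132 132 131 131 133 134 133]]
tip top z44 [0.5157 0.293  0.044 ] two (array([0.5153, 0.2938, 0.044 ]), np.float64(0.0018870963381951043))
foot scene [0.5191 0.2967 0.003 ]
[10.     -0.001   0.0156] [array([-0.0006, -0.9338,  0.3577]), array([-0.0014,  0.3577,  0.9338]), array([-1.    ,  0.0001, -0.0016])]
```

>>> servo_tool:
  plan:
    - {"travel":[5,-39,-12],"rot":[0,0,0],"gripper":-0.3}
    - {"travel":[5,-39,-12],"rot":[0,0,0],"gripper":-0.3}
    - {"travel":[5,-39,-12],"rot":[0,0,0],"gripper":-0.3}
    - {"travel":[5,-39,-12],"rot":[0,0,0],"gripper":-0.3}
    - {"travel":[5,-39,-12],"rot":[0,0,0],"gripper":-0.3}
  grip_force: 40

```text
t: 0.57
eef_pos: [0.3639, 0.4147, 0.1725]
eef_rot: [0.579, -0.404, 0.58, 0.407]
force: [0.1, 0.9, 1.3]
gripper_width: 0.65
```

>>> servo_tool:
  plan:
    - {"travel":[5,-39,-12],"rot":[0,0,0],"gripper":-0.3}
    - {"travel":[5,-39,-12],"rot":[0,0,0],"gripper":-0.3}
    - {"travel":[5,-39,-12],"rot":[0,0,0],"gripper":-0.3}
    - {"travel":[5,-20,-6],"rot":[0,0,0],"gripper":-0.3}
    - {"travel":[0,0,0],"rot":[0,0,0],"gripper":-0.3}

```text
t: 0.98
eef_pos: [0.4854, 0.3196, 0.149]
eef_rot: [0.58, -0.403, 0.581, 0.404]
force: [-1.1, 0.6, 0.3]
gripper_width: 0.65
```

```bash
python3 - <<'E'
from h import *
np.set_printoptions(precision=4,suppress=True)
s=get_state(); W=eyes.camera_info('wrist'); im=eyes.grab_frame('wrist'); cv2.imwrite('pics/w1.png',im)
print(s['t'],s['eef_pos'],s['gripper_width'],s['joint_positions'])
g=np.array([.516,.2945,0]); print('proj foot,tip',proj(W,[g,g+[0,0,.044]]))
print('to nozzle', totool(g-s['eef_pos']), W['R'],W['t'])
E
```

```text
0.9833 [0.4854 0.3196 0.149 ] 0.6503847519161808 [ 0.5086  0.3588  1.5635  0.0015  1.2217 -0.7074]
proj foot,tip [[304.4765 267.6333]
 [302.5868 283.9939]]
to nozzle [148.8606 -37.9308 -12.8073] [[ 0.349   0.9371  0.0005]
 [ 0.9045 -0.337   0.2614]
 [ 0.2451 -0.0907 -0.9652]] [-0.4685 -0.3529  0.2394]
```

View pics/w1.png

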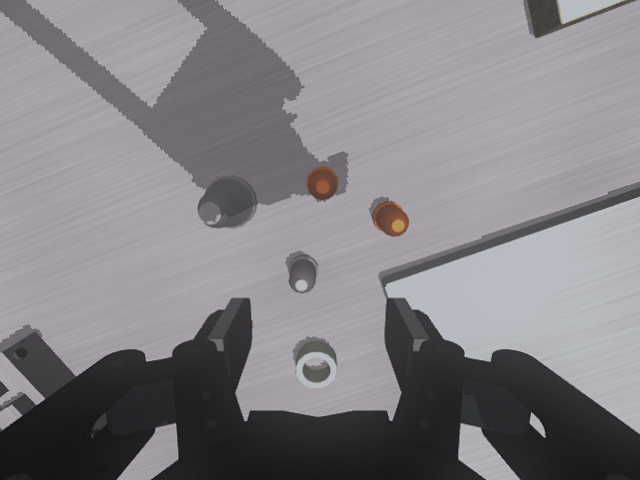

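The nozzle tip is seen at (302,285) against a predicted (302.6,284), which agrees to under 1 mm. I'll go down.

>>> servo_tool:
  plan:
    - {"travel":[15,-20,-7],"rot":[0,0,0],"gripper":-0.3}
    - {"travel":[20,-17,-6],"rot":[0,0,0],"gripper":-0.3}
    - {"travel":[15,-3,-1],"rot":[0,0,0],"gripper":-0.3}
    - {"travel":[10,0,0],"rot":[0,0,0],"gripper":-0.3}
    - {"travel":[0,0,0],"rot":[0,0,0],"gripper":-0.3}

```text
t: 1.45
eef_pos: [0.5146, 0.2967, 0.0884]
eef_rot: [0.58, -0.402, 0.581, 0.406]
force: [-0.0, -1.2, 0.8]
gripper_width: 0.648
```

```bash
python3 - <<'E'
from h import *
np.set_printoptions(precision=4,suppress=True)
s=get_state(); print(s['eef_pos'],totool(np.array([.516,.2945,.004])-s['eef_pos']))
from scipy.spatial.transform import Rotation as Ro
w,x,y,z=s['eef_rot'];R=Ro.from_quat([x,y,z,w]).as_matrix(); print(R)
E
```

```text
[0.5146 0.2967 0.0884] [84.3717 -2.5607 -1.84  ]
[[-0.0044 -0.938   0.3465]
 [ 0.0047  0.3465  0.9381]
 [-1.      0.0058  0.0029]]
```

>>> servo_tool:
  plan:
    - {"travel":[25,-2,-1],"rot":[0,0,0],"gripper":-0.3}
    - {"travel":[25,-1,-1],"rot":[0,0,0],"gripper":-0.3}
    - {"travel":[20,0,0],"rot":[0,0,0],"gripper":-0.3}
    - {"travel":[11,0,0],"rot":[0,0,0],"gripper":-0.3}
    - {"travel":[0,0,0],"rot":[0,0,0],"gripper":-0.3}

```text
t: 1.87
eef_pos: [0.5138, 0.3015, 0.0091]
eef_rot: [0.581, -0.403, 0.577, 0.409]
force: [-0.0, -1.1, -0.1]
gripper_width: 0.648
```

```bash
python3 - <<'E'
from h import *
np.set_printoptions(precision=4,suppress=True)
s=get_state(); print(s['eef_pos'],totool(np.array([.516,.2945,.004])-s['eef_pos']))
W=eyes.camera_info('wrist'); im=eyes.grab_frame('wrist'); cv2.imwrite('pics/w2.png',im)
g=np.array([.516,.2945,.044]);print(proj(W,[g]))
E
```

```text
[0.5138 0.3015 0.0091] [ 4.9838 -4.4551 -5.8512]
[[305.9861 325.2546]]
```

View pics/w2.png

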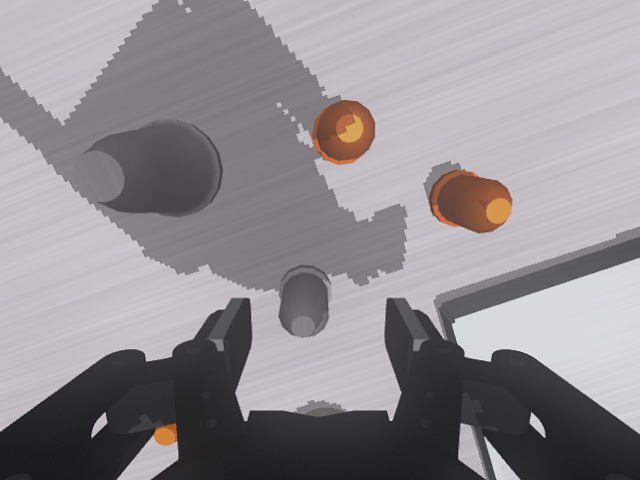

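```bash
cat >> h.py <<'E'
np.set_printoptions(precision=4,suppress=True)
def err(p,yaw):  # target TCP, jaw yaw deg -> travel mm, rotvec in tool axes
    s=get_state(); w,x,y,z=s['eef_rot']; R=Ro.from_quat([x,y,z,w]).as_matrix()
    a=np.radians(yaw); zt=np.array([np.cos(a),np.sin(a),0]); xt=np.array([0,0,-1.]); D=np.c_[xt,np.cross(zt,xt),zt]
    print('t',s['t'],'pos',s['eef_pos'],'F',s['force'],'w',s['gripper_width'],'\n travel',R.T@(np.array(p)-s['eef_pos'])*1000,'rot',Ro.from_matrix(R.T@D).as_rotvec())
E
python3 -c "
from h import *
err([.5157,.2935,.004],69)"
```

```text
t 1.9167 pos [0.5141 0.3018 0.01  ] F [-0.0288  0.1227 -0.2846] w 0.653756122675878 
 travel [ 5.8909 -4.3066 -7.2832] rot [ 0.0192  0.0093 -0.0035]
```

>>> servo_tool:
  plan:
    - {"travel":[2,-4.5,-7.5],"rot":[0.01,0.01,-0.003],"gripper":-0.3}
    - {"travel":[4,0,0],"rot":[0,0,0],"gripper":-0.3}
    - {"travel":[0,0,0],"rot":[0,0,0],"gripper":-0.3}

```text
t: 2.17
eef_pos: [0.5166, 0.2952, 0.0069]
eef_rot: [0.582, -0.404, 0.579, 0.403]
force: [0.3, 0.4, -0.5]
gripper_width: 0.651
```

```bash
python3 -c "
from h import *
err([.5157,.2935,.004],69)"
```

```text
t 2.1667 pos [0.5166 0.2952 0.0069] F [ 0.3322  0.3889 -0.4914] w 0.6513297743416251 
 travel [ 2.8705  0.2822 -1.9238] rot [0.011 0.002 0.003]
```

>>> servo_tool:
  plan:
    - {"travel":[3,0,-2],"rot":[0,0,0],"gripper":-0.3}
    - {"travel":[0,0,0],"rot":[0,0,0],"gripper":0.3}
    - {"travel":[0,0,0],"rot":[0,0,0],"gripper":0.8}
    - {"travel":[0,0,0],"rot":[0,0,0],"gripper":0.8}
    - {"travel":[0,0,0],"rot":[0,0,0],"gripper":0.8}
  grip_force: 40

```text
t: 2.58
eef_pos: [0.5178, 0.2938, 0.0066]
eef_rot: [0.584, -0.404, 0.578, 0.403]
force: [0.6, 0.2, -0.8]
gripper_width: 0.14
```

>>> servo_tool:
  plan:
    - {"travel":[0,0,0],"rot":[0,0,0],"gripper":0.8}
    - {"travel":[0,0,0],"rot":[0,0,0],"gripper":0.8}
    - {"travel":[0,0,0],"rot":[0,0,0],"gripper":0.8}

```text
t: 2.83
eef_pos: [0.518, 0.2937, 0.0068]
eef_rot: [0.584, -0.404, 0.578, 0.403]
force: [0.6, -0.2, -0.1]
gripper_width: 0.148
```

```bash
python3 -c "
from h import *
err([.5157,.2935,.004],69)"
```

```text
t 2.8333 pos [0.518  0.2937 0.0068] F [ 0.5884 -0.2254 -0.0905] w 0.14767840504333982 
 travel [ 2.7541  2.1173 -1.055 ] rot [0.01   0.0061 0.0068]
```

```bash
python3 - <<'E'
from h import *
w=eyes.grab_frame('wrist'); s=eyes.grab_frame('scene')
d=np.zeros((420,800,3),np.uint8)
d[:,:400]=cv2.resize(w[220:430,220:420],(400,420)); d[:,400:]=cv2.resize(s[230:377,370:510],(400,420),interpolation=cv2.INTER_CUBIC)
cv2.imwrite('pics/g.png',d)
E
```

```text
(no output)
```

View pics/g.png

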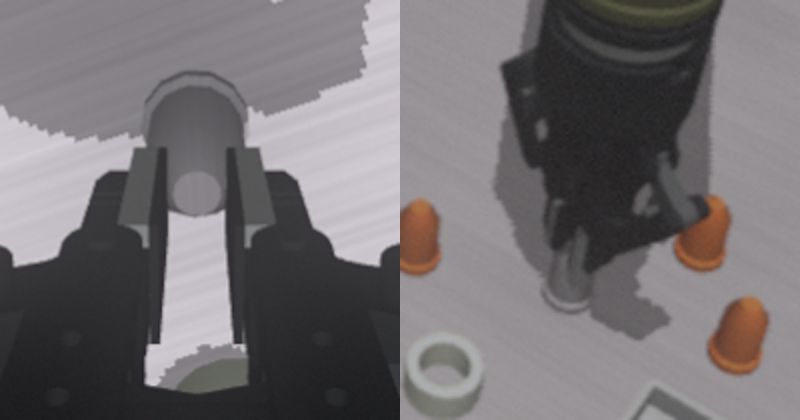

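```bash
python3 - <<'E'
from h import *
s=get_state();w,x,y,z=s['eef_rot'];R=Ro.from_quat([x,y,z,w]).as_matrix();P=s['eef_pos']
W=eyes.camera_info('wrist')
t=onz(W,(318.5,316.5),.044); print('tip rel tool',R.T@(t-P)*1000)
t=onz(W,(318.5,267),.005); print('foot rel tool',R.T@(t-P)*1000)
for q in [(0,0,0),(0,11,12),(0,-11,12),(-19,0,0),(-30,11,12),(-30,-11,12),(-3,11,12),(-3,11,6)]:
    print(q,(proj(W,[P+R@np.array(q)/1000])[0]-220)*2)
S=eyes.camera_info('scene');p=np.array((568-400,290))/np.array([400/140,420/147])+[370,230]
print('scene foot',onz(S,p,.004),P)
E
```

```text
tip rel tool [-37.2652   0.7893  -0.2361]
foot rel tool [ 1.6767  9.6853 -0.1103]
(0, 0, 0) [197.4837 132.2724]
(0, 11, 12) [245.3316  90.9483]
(0, -11, 12) [243.8993 172.1458]
(-19, 0, 0) [197.7891 161.5872]
(-30, 11, 12) [254.8556 133.5331]
(-30, -11, 12) [252.8023 227.8461]
(-3, 11, 12) [246.1463  94.5903]
(-3, 11, 6) [221.8255  94.6311]
scene foot [0.515  0.2946 0.004 ] [0.518  0.2937 0.0067]
```

>>> servo_tool:
  plan:
    - {"travel":[0,0,0],"rot":[0,0,0],"gripper":-0.2}
    - {"travel":[0,0,0],"rot":[0,0,0],"gripper":-0.2}
    - {"travel":[0,2,0],"rot":[0.01,0.005,0.005],"gripper":-0.2}
    - {"travel":[4,0,0],"rot":[0,0,0],"gripper":-0.2}
    - {"travel":[2,0,0],"rot":[0,0,0],"gripper":-0.2}

```text
t: 3.35
eef_pos: [0.5164, 0.2948, 0.0008]
eef_rot: [0.584, -0.4, 0.582, 0.4]
force: [0.8, -0.1, -1.0]
gripper_width: 0.602
```

```bash
python3 - <<'E'
from h import *
err([.516,.294,.004],69)
s=get_state();w,x,y,z=s['eef_rot'];R=Ro.from_quat([x,y,z,w]).as_matrix();P=s['eef_pos']
W=eyes.camera_info('wrist');S=eyes.camera_info('scene')
w=eyes.grab_frame('wrist'); sc=eyes.grab_frame('scene')
d=np.zeros((420,800,3),np.uint8)
d[:,:400]=cv2.resize(w[220:430,220:420],(400,420)); d[:,400:]=cv2.resize(sc[230:377,370:510],(400,420),interpolation=cv2.INTER_CUBIC)
for q in [(0,0,0),(-10,0,0),(-20,0,0),(-30,0,0)]:
    a=(proj(W,[P+R@np.array(q)/1000])[0]-220)*2; b=(proj(S,[P+R@np.array(q)/1000])[0]-[370,230])*[400/140,420/147]+[400,0]
    for p in (a,b): cv2.circle(d,tuple(int(v) for v in p),2,(0,255,255),-1)
cv2.imwrite('pics/g2.png',d)
E
```

```text
t 3.35 pos [0.5164 0.2948 0.0008] F [ 0.8486 -0.1149 -1.02  ] w 0.601784877466106 
 travel [-3.2347  0.078  -0.92  ] rot [-0.001   0.0014  0.002 ]
```

View pics/g2.png

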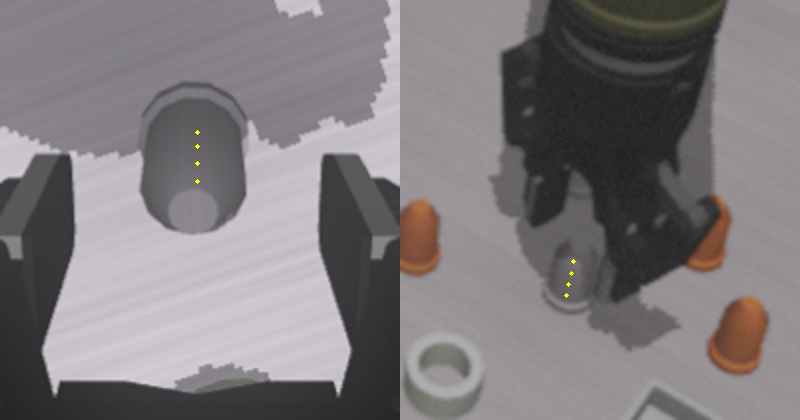

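Both views show the fingertips about 30 mm above the reported TCP. The narrow closing width also fits a grip on the nozzle's cone. The nozzle still stands upright, so I'll go lower in small steps and watch the force.

>>> servo_tool:
  plan:
    - {"travel":[6,0,-1],"rot":[0,0,0],"gripper":-0.2}
    - {"travel":[5,0,0],"rot":[0,0,0],"gripper":-0.2}
    - {"travel":[0,0,0],"rot":[0,0,0],"gripper":-0.2}

```text
t: 3.7
eef_pos: [0.516, 0.2938, -0.0114]
eef_rot: [0.584, -0.401, 0.582, 0.4]
force: [-0.1, -0.4, -0.1]
gripper_width: 0.596
```

>>> servo_tool:
  plan:
    - {"travel":[5,0,0],"rot":[0,0,0],"gripper":-0.2}
    - {"travel":[5,0,0],"rot":[0,0,0],"gripper":-0.2}
    - {"travel":[0,0,0],"rot":[0,0,0],"gripper":0.5}
    - {"travel":[0,0,0],"rot":[0,0,0],"gripper":0.8}
    - {"travel":[0,0,0],"rot":[0,0,0],"gripper":0.8}

```text
t: 4.12
eef_pos: [0.5155, 0.2934, -0.0234]
eef_rot: [0.583, -0.4, 0.583, 0.4]
force: [-1.2, -0.2, 1.8]
gripper_width: 0.256
```

>>> servo_tool:
  plan:
    - {"travel":[0,0,0],"rot":[0,0,0],"gripper":0.8}
    - {"travel":[0,0,0],"rot":[0,0,0],"gripper":0.8}
    - {"travel":[0,0,0],"rot":[0,0,0],"gripper":0.8}

```text
t: 4.37
eef_pos: [0.5157, 0.2936, -0.0231]
eef_rot: [0.583, -0.4, 0.583, 0.4]
force: [-0.2, 0.2, -1.0]
gripper_width: 0.257
```

```bash
python3 - <<'E'
from h import *
err([.516,.294,-.022],69)
w=eyes.grab_frame('wrist'); sc=eyes.grab_frame('scene')
d=np.zeros((420,800,3),np.uint8)
d[:,:400]=cv2.resize(w[220:430,220:420],(400,420)); d[:,400:]=cv2.resize(sc[230:377,370:510],(400,420),interpolation=cv2.INTER_CUBIC)
cv2.imwrite('pics/g3.png',d)
E
```

```text
t 4.3667 pos [ 0.5157  0.2936 -0.0231] F [-0.1602  0.1625 -1.0099] w 0.25724595073822615 
 travel [-1.0838 -0.1033  0.5182] rot [-0.0009  0.0005  0.0011]
```

View pics/g3.png

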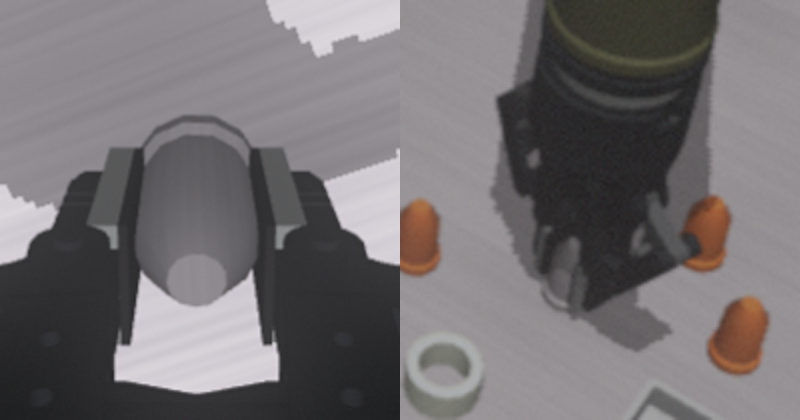

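The nozzle is gripped on its straight body: width 0.257 is about 22 mm, and it is centred and upright. I'll lift it and turn the jaws to the case's y axis.

>>> servo_tool:
  plan:
    - {"travel":[-15,0,0],"rot":[0,0,0],"gripper":0.8}
    - {"travel":[-25,0,0],"rot":[0,0,0],"gripper":0.8}
    - {"travel":[-25,0,0],"rot":[0.12,0,0],"gripper":0.8}
    - {"travel":[-25,0,0],"rot":[0.12,0,0],"gripper":0.8}
    - {"travel":[-15,0,0],"rot":[0.12,0,0],"gripper":0.8}

```text
t: 4.88
eef_pos: [0.5113, 0.2914, 0.0803]
eef_rot: [0.643, -0.286, 0.651, 0.285]
force: [0.3, 0.6, -0.8]
gripper_width: 0.258
```

>>> servo_tool:
  plan:
    - {"travel":[0,0,0],"rot":[0.12,0,0],"gripper":0.8}
    - {"travel":[0,0,0],"rot":[0.12,0,0],"gripper":0.8}
    - {"travel":[0,0,0],"rot":[0.12,0,0],"gripper":0.8}
    - {"travel":[0,0,0],"rot":[0.12,0,0],"gripper":0.8}
    - {"travel":[0,0,0],"rot":[0.1,0,0],"gripper":0.8}

```text
t: 5.3
eef_pos: [0.5149, 0.2933, 0.0875]
eef_rot: [0.703, -0.08, 0.702, 0.079]
force: [0.3, 0.2, -0.3]
gripper_width: 0.262
```

```bash
python3 - <<'E'
from h import *
err([.5614,-.046,.08],11.3)
W=eyes.camera_info('wrist');im=eyes.grab_frame('wrist');cv2.imwrite('pics/w3.png',im)
s=get_state();w,x,y,z=s['eef_rot'];R=Ro.from_quat([x,y,z,w]).as_matrix();P=s['eef_pos']
t=onz(W,(318,360),P[2]+.0231+.044); print('tip rel tool',R.T@(t-P)*1000,s['joint_positions'])
E
```

```text
t 5.3 pos [0.5149 0.2933 0.0875] F [ 0.303   0.2108 -0.3409] w 0.2621611626835683 
 travel [   7.5669 -341.0567  -30.5672] rot [0.0282 0.0006 0.0003]
tip rel tool [-67.0996  -0.9149   0.2264] [ 0.4468  0.4333  1.6163 -0.0005  1.0915  0.2254]
```

>>> servo_tool:
  plan:
    - {"travel":[0,-30,-3],"rot":[0.02,0,0],"gripper":0.8}
    - {"travel":[0,-40,-4],"rot":[0.01,0,0],"gripper":0.8}
    - {"travel":[0,-40,-4],"rot":[0,0,0],"gripper":0.8}
    - {"travel":[0,-40,-4],"rot":[0,0,0],"gripper":0.8}
    - {"travel":[0,-40,-4],"rot":[0,0,0],"gripper":0.8}

```text
t: 5.77
eef_pos: [0.5362, 0.107, 0.0872]
eef_rot: [0.705, -0.074, 0.701, 0.078]
force: [0.9, -0.1, -0.7]
gripper_width: 0.259
```

>>> servo_tool:
  plan:
    - {"travel":[0,-40,-4],"rot":[0,0,0],"gripper":0.8}
    - {"travel":[0,-40,-4],"rot":[0,0,0],"gripper":0.8}
    - {"travel":[0,-40,-4],"rot":[0,0,0],"gripper":0.8}
    - {"travel":[0,-20,-2],"rot":[0,0,0],"gripper":0.8}
    - {"travel":[0,0,0],"rot":[0,0,0],"gripper":0.8}

```text
t: 6.18
eef_pos: [0.5536, -0.0465, 0.0871]
eef_rot: [0.705, -0.079, 0.7, 0.079]
force: [0.6, -0.2, -1.2]
gripper_width: 0.257
```

```bash
python3 - <<'E'
from h import *
err([.5614,-.046,.08],11.3)
E
```

```text
t 6.1833 pos [ 0.5536 -0.0465  0.0871] F [ 0.619  -0.1708 -1.2033] w 0.25722236166907647 
 travel [ 7.112  -1.2635  7.6761] rot [ 0.0265  0.0075 -0.    ]
```

>>> servo_tool:
  plan:
    - {"travel":[15,-1,8],"rot":[0.028,0.007,0],"gripper":0.8}
    - {"travel":[15,0,0],"rot":[0,0,0],"gripper":0.8}
    - {"travel":[0,0,0],"rot":[0,0,0],"gripper":0.8}

```text
t: 6.43
eef_pos: [0.5625, -0.0475, 0.0574]
eef_rot: [0.705, -0.068, 0.703, 0.069]
force: [-0.6, 0.7, -0.3]
gripper_width: 0.258
```

```bash
python3 - <<'E'
from h import *
err([.5614,-.046,-.0171],11.3)
W=eyes.camera_info('wrist');im=eyes.grab_frame('wrist')
o=np.array([.5737,-.107,0]);ux=np.array([-.196,.9806,0]);uy=np.array([-.9806,-.196,0])
C=lambda x,y,z:o+ux*x/1000+uy*y/1000+[0,0,z/1000]
for q in [(90,70,64),(90,-70,64),(62,0,6),(84.5,0,48),(39.5,0,24),(84.5,60,48),(84.5,-60,48),(84.5,60,6),(84.5,-60,6),(39.5,60,24),(39.5,-60,24)]:
    p=proj(W,[C(*q)])[0]; cv2.circle(im,(int(p[0]),int(p[1])),2,(0,255,255),-1)
cv2.imwrite('pics/w4.png',im)
E
```

```text
t 6.4333 pos [ 0.5625 -0.0475  0.0574] F [-0.6307  0.6764 -0.3034] w 0.25803509462206997 
 travel [74.5096  1.6321 -0.9916] rot [-0.003   0.0028 -0.0001]
```

View pics/w4.png

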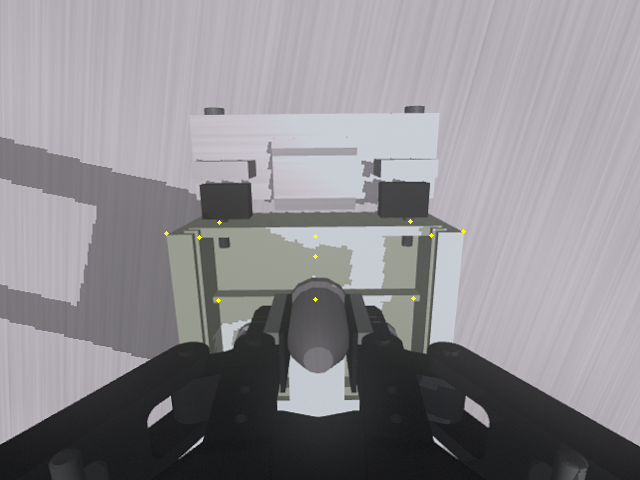

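The predicted case corners overlay the seen ones at (166,234) and (463,231), so the case frame is good. I'll lower the nozzle into the bay.

>>> servo_tool:
  plan:
    - {"travel":[20,2,-1],"rot":[0,0,0],"gripper":0.8}
    - {"travel":[20,0.5,0],"rot":[0,0,0],"gripper":0.8}
    - {"travel":[15,0,0],"rot":[0,0,0],"gripper":0.8}
    - {"travel":[6,0,0],"rot":[0,0,0],"gripper":0.8}
    - {"travel":[0,0,0],"rot":[0,0,0],"gripper":0.8}

```text
t: 6.9
eef_pos: [0.5654, -0.0408, 0.0001]
eef_rot: [0.708, -0.072, 0.699, 0.072]
force: [-0.0, 0.1, -0.6]
gripper_width: 0.261
```

```bash
python3 - <<'E'
from h import *
err([.5612,-.045,-.0171],11.3)
E
```

```text
t 6.9 pos [ 0.5654 -0.0408  0.0001] F [-0.008   0.1142 -0.6056] w 0.26050833954209396 
 travel [17.1276 -3.1902 -5.1287] rot [0.0069 0.0115 0.0016]
```

>>> servo_tool:
  plan:
    - {"travel":[4,-3,-5],"rot":[0.006,0.011,0.002],"gripper":0.8}
    - {"travel":[5,0,-1],"rot":[0,0,0],"gripper":0.8}
    - {"travel":[2,0,0],"rot":[0,0,0],"gripper":0.8}
    - {"travel":[0,0,0],"rot":[0,0,0],"gripper":0.8}

```text
t: 7.23
eef_pos: [0.5616, -0.0443, -0.0089]
eef_rot: [0.705, -0.071, 0.702, 0.071]
force: [0.1, 0.1, 0.2]
gripper_width: 0.257
```

```bash
python3 - <<'E'
from h import *
err([.5612,-.045,-.0171],11.3)
E
```

```text
t 7.2333 pos [ 0.5616 -0.0443 -0.0089] F [0.0625 0.0525 0.1917] w 0.25668201026741744 
 travel [ 8.243  -0.6462 -0.5433] rot [0.0034 0.0032 0.0007]
```

>>> servo_tool:
  plan:
    - {"travel":[4,-0.6,-0.5],"rot":[0.003,0.003,0],"gripper":0.8}
    - {"travel":[3,0,0],"rot":[0,0,0],"gripper":0.8}
    - {"travel":[0,0,0],"rot":[0,0,0],"gripper":0.8}

```text
t: 7.48
eef_pos: [0.5624, -0.0454, -0.0151]
eef_rot: [0.705, -0.07, 0.703, 0.069]
force: [-0.1, 0.4, -1.0]
gripper_width: 0.254
```

>>> servo_tool:
  plan:
    - {"travel":[1,0,0],"rot":[0,0,0],"gripper":0.8}
    - {"travel":[0,0,0],"rot":[0,0,0],"gripper":0.8}

```text
t: 7.65
eef_pos: [0.5625, -0.0455, -0.0162]
eef_rot: [0.705, -0.07, 0.703, 0.069]
force: [-1.1, 0.1, 0.6]
gripper_width: 0.259
```

>>> servo_tool:
  plan:
    - {"travel":[1,0,0],"rot":[0,0,0],"gripper":0.8}
    - {"travel":[0.7,0,0],"rot":[0,0,0],"gripper":0.8}

```text
t: 7.82
eef_pos: [0.5627, -0.0456, -0.0174]
eef_rot: [0.705, -0.07, 0.702, 0.069]
force: [-1.7, 0.3, 8.9]
gripper_width: 0.262
```

Contact with the floor at 8.9 N. I'll open the fingers and then lift.

>>> servo_tool:
  plan:
    - {"travel":[0,0,0],"rot":[0,0,0],"gripper":0.3}
    - {"travel":[0,0,0],"rot":[0,0,0],"gripper":0.0}
    - {"travel":[0,0,0],"rot":[0,0,0],"gripper":0.0}
    - {"travel":[-8,0,0],"rot":[0,0,0],"gripper":0.0}
    - {"travel":[-20,0,0],"rot":[0,0,0],"gripper":0.0}

```text
t: 8.23
eef_pos: [0.5596, -0.0451, 0.0083]
eef_rot: [0.702, -0.069, 0.705, 0.07]
force: [-0.3, -0.1, -0.7]
gripper_width: 0.5
```

>>> servo_tool:
  plan:
    - {"travel":[-30,0,0],"rot":[0,0,0],"gripper":0.0}
    - {"travel":[-35,0,0],"rot":[0,0,0],"gripper":0.3}
    - {"travel":[-20,-20,0],"rot":[0,0,0],"gripper":1}
    - {"travel":[0,-20,0],"rot":[0,0,0],"gripper":1}
    - {"travel":[0,0,0],"rot":[0,0,0],"gripper":1}

```text
t: 8.65
eef_pos: [0.5691, -0.0846, 0.1025]
eef_rot: [0.704, -0.071, 0.703, 0.07]
force: [0.3, -0.4, 0.4]
gripper_width: 0.002
```

```bash
python3 - <<'E'
from h import *
err([.597,-.2245,.06],11.3)
W=eyes.camera_info('wrist');im=eyes.grab_frame('wrist');top=eyes.grab_frame('top')
d=np.zeros((480,800,3),np.uint8); d[:,:400]=im[:,120:520]; d[:240,400:]=cv2.resize(top[170:280,335:525],(400,240)); cv2.imwrite('pics/v.png',d)
E
```

```text
t 8.65 pos [ 0.5691 -0.0846  0.1025] F [ 0.2509 -0.375   0.3807] w 0.0017241865438251598 
 travel [  42.7349 -142.5494   -0.398 ] rot [0.0025 0.0003 0.0015]
```

View pics/v.png

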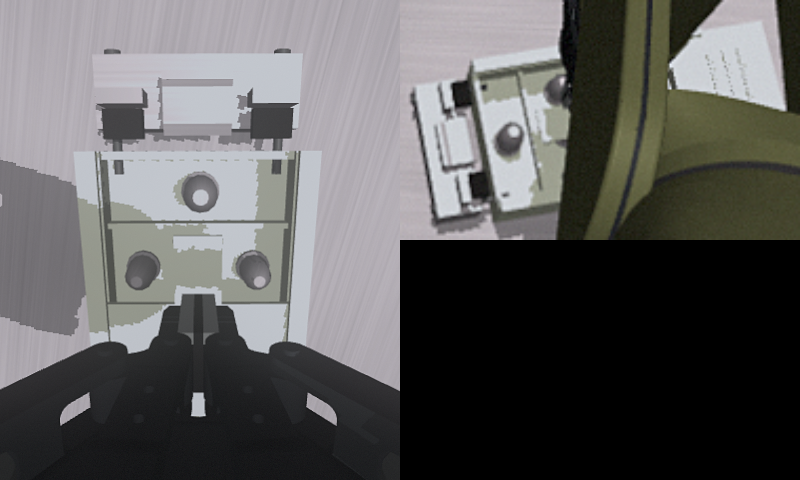

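The nozzle stands upright in the front bay: wrist picture (200,193), top inset (510,138). Next I go behind the rib.

>>> servo_tool:
  plan:
    - {"travel":[0,-38,0],"rot":[0,0,0],"gripper":1}
    - {"travel":[0,-38,0],"rot":[0,0,0],"gripper":1}
    - {"travel":[0,-38,0],"rot":[0,0,0],"gripper":1}
    - {"travel":[15,-27,0],"rot":[0,0,0],"gripper":1}
    - {"travel":[0,0,0],"rot":[0,0,0],"gripper":1}

```text
t: 9.17
eef_pos: [0.5927, -0.2165, 0.0825]
eef_rot: [0.7, -0.07, 0.706, 0.076]
force: [-0.0, 0.3, -0.7]
gripper_width: 0.002
```

```bash
python3 - <<'E'
from h import *
err([.597,-.2240,.045],11.3)
E
```

```text
t 9.1667 pos [ 0.5927 -0.2165  0.0825] F [-0.0054  0.2632 -0.6757] w 0.0017738828352240556 
 travel [37.3974 -8.5378  2.9233] rot [ 0.0099 -0.0076 -0.0089]
```

>>> servo_tool:
  plan:
    - {"travel":[5,-9,3],"rot":[0.009,-0.007,-0.009],"gripper":1}
    - {"travel":[15,0,0],"rot":[0,0,0],"gripper":1}
    - {"travel":[10,0,0],"rot":[0,0,0],"gripper":1}
    - {"travel":[0,0,0],"rot":[0,0,0],"gripper":1}

```text
t: 9.5
eef_pos: [0.5955, -0.2219, 0.0478]
eef_rot: [0.702, -0.068, 0.705, 0.07]
force: [-0.3, -0.2, 0.1]
gripper_width: 0.003
```

```bash
python3 - <<'E'
from h import *
err([.597,-.2240,.036],11.3)
c=eyes.grab_frame('wrist');cv2.imwrite('pics/w5.png',c)
E
```

```text
t 9.5 pos [ 0.5955 -0.2219  0.0478] F [-0.3438 -0.2031  0.0851] w 0.002940484162401321 
 travel [11.7982 -2.3714  1.0869] rot [-0.0018 -0.0044 -0.0044]
```

Now I probe downward gently for the cover's top.

>>> servo_tool:
  plan:
    - {"travel":[4,-2,1],"rot":[0,0,0],"gripper":1}
    - {"travel":[4,0,0],"rot":[0,0,0],"gripper":1}
    - {"travel":[0,0,0],"rot":[0,0,0],"gripper":1}

```text
t: 9.8
eef_pos: [0.5972, -0.221, 0.0405]
eef_rot: [0.702, -0.068, 0.705, 0.072]
force: [-0.3, 0.5, 0.2]
gripper_width: -0.001
```

>>> servo_tool:
  plan:
    - {"travel":[2,0,0],"rot":[0,0,0],"gripper":1}
    - {"travel":[2,0,0],"rot":[0,0,0],"gripper":1}
    - {"travel":[0,0,0],"rot":[0,0,0],"gripper":1}

```text
t: 10.05
eef_pos: [0.598, -0.2205, 0.0373]
eef_rot: [0.703, -0.069, 0.705, 0.072]
force: [-0.2, 0.3, -0.1]
gripper_width: 0.001
```

>>> servo_tool:
  plan:
    - {"travel":[2,-2,0],"rot":[0,-0.003,-0.005],"gripper":1}
    - {"travel":[2,0,0],"rot":[0,0,0],"gripper":1}
    - {"travel":[0,0,0],"rot":[0,0,0],"gripper":1}

```text
t: 10.3
eef_pos: [0.599, -0.2229, 0.0337]
eef_rot: [0.704, -0.071, 0.703, 0.07]
force: [-0.6, -0.2, -0.3]
gripper_width: -0.001
```

>>> servo_tool:
  plan:
    - {"travel":[1.5,0,0],"rot":[0,0,0],"gripper":1}
    - {"travel":[0,0,0],"rot":[0,0,0],"gripper":1}

```text
t: 10.47
eef_pos: [0.5989, -0.2231, 0.0321]
eef_rot: [0.704, -0.071, 0.703, 0.069]
force: [-0.3, 0.4, 0.3]
gripper_width: -0.002
```

>>> servo_tool:
  plan:
    - {"travel":[1.5,0,-2],"rot":[0,0,0],"gripper":1}
    - {"travel":[1,0,0],"rot":[0,0,0],"gripper":1}

```text
t: 10.63
eef_pos: [0.597, -0.2236, 0.0296]
eef_rot: [0.705, -0.071, 0.703, 0.069]
force: [-1.1, 0.2, -0.2]
gripper_width: 0.003
```

>>> servo_tool:
  plan:
    - {"travel":[1.5,0,0],"rot":[0,0,0],"gripper":1}
    - {"travel":[0,0,0],"rot":[0,0,0],"gripper":1}

```text
t: 10.8
eef_pos: [0.5969, -0.2238, 0.0278]
eef_rot: [0.705, -0.071, 0.703, 0.069]
force: [0.4, 1.0, 0.6]
gripper_width: -0.002
```

>>> servo_tool:
  plan:
    - {"travel":[1.5,0,0],"rot":[0,0,0],"gripper":1}
    - {"travel":[0,0,0],"rot":[0,0,0],"gripper":1}

```text
t: 10.97
eef_pos: [0.5972, -0.2239, 0.0282]
eef_rot: [0.705, -0.071, 0.702, 0.069]
force: [-0.1, 0.4, 0.3]
gripper_width: 0.002
```

>>> servo_tool:
  plan:
    - {"travel":[1.5,0,0],"rot":[0,0,0],"gripper":1}
    - {"travel":[0,0,0],"rot":[0,0,0],"gripper":1}

```text
t: 11.13
eef_pos: [0.5979, -0.2242, 0.0279]
eef_rot: [0.706, -0.072, 0.702, 0.069]
force: [0.1, -0.8, -0.9]
gripper_width: -0.0
```

```bash
python3 - <<'E'
from h import *
err([.597,-.2240,.026],11.3)
s=get_state();print(s['joint_positions'],s['effort'],s['force'],s['moment'])
W=eyes.camera_info('wrist');c=eyes.grab_frame('wrist')
cv2.imwrite('pics/w6.png',c)
# predicted rib top corners and cover point, in the picture
o=np.array([.5737,-.107,0]);ux=np.array([-.196,.9806,0]);uy=np.array([-.9806,-.196,0])
for q in [(-99,30,73),(-99,-30,73),(-91,30,73),(-91,-30,73)]: print(q,proj(W,[o+ux*q[0]/1e3+uy*q[1]/1e3+[0,0,q[2]/1e3]])[0])
s2=eyes.grab_frame('scene')
d=np.zeros((480,800,3),np.uint8); d[:,:400]=c[:,120:520]; d[:400,400:]=cv2.resize(s2[130:280,90:240],(400,400),interpolation=cv2.INTER_CUBIC);cv2.imwrite('pics/v2.png',d)
E
```

```text
t 11.1333 pos [ 0.5979 -0.2242  0.0279] F [ 0.1109 -0.7785 -0.9366] w -0.00015513729465355708 
 travel [ 1.9158  0.4062 -0.8968] rot [0.0015 0.005  0.0048]
[-0.4243  0.5506  1.5762 -0.0011  1.0079 -0.6225] [ -0.0075 -55.4827 -19.8605  -0.0062   0.0012   0.    ] [ 0.1109 -0.7785 -0.9366] [-0.0246 -0.0059 -0.0121]
(-99, 30, 73) [235.5699 277.5391]
(-99, -30, 73) [395.6903 277.1437]
(-91, 30, 73) [234.2658 257.0024]
(-91, -30, 73) [396.9292 256.6719]
```

>>> servo_tool:
  plan:
    - {"travel":[2,0,0],"rot":[0,-0.003,-0.003],"gripper":1}
    - {"travel":[2,0,0],"rot":[0,0,0],"gripper":1}

```text
t: 11.4
eef_pos: [0.5983, -0.2244, 0.0276]
eef_rot: [0.707, -0.073, 0.7, 0.067]
force: [-5.7, 1.2, 17.3]
gripper_width: -0.003
```

Contact with the cover's top at TCP z of about 0.028. I'll back up 4 mm and square the tool.

>>> servo_tool:
  plan:
    - {"travel":[-4,0,0],"rot":[0,0,0],"gripper":1}
    - {"travel":[0,0,0],"rot":[0,0,0],"gripper":1}

```text
t: 11.57
eef_pos: [0.5984, -0.2244, 0.0325]
eef_rot: [0.707, -0.073, 0.7, 0.067]
force: [0.2, -0.4, 0.0]
gripper_width: 0.005
```

```bash
python3 - <<'E'
from h import *
err([.5985,-.2240,.033],11.3)
E
```

```text
t 11.5667 pos [ 0.5984 -0.2244  0.0325] F [ 0.1921 -0.3635  0.0307] w 0.004797612419416222 
 travel [-0.4689  0.3475  0.2187] rot [0.0017 0.0101 0.0094]
```

>>> servo_tool:
  plan:
    - {"travel":[0,8,0],"rot":[0,0.01,0.009],"gripper":1}
    - {"travel":[0,8,0],"rot":[0,0,0],"gripper":1}
    - {"travel":[0,8,0],"rot":[0,0,0],"gripper":1}
    - {"travel":[0,8,0],"rot":[0,0,0],"gripper":1}
    - {"travel":[0,8,0],"rot":[0,0,0],"gripper":1}

```text
t: 11.98
eef_pos: [0.5912, -0.1848, 0.0312]
eef_rot: [0.704, -0.071, 0.704, 0.069]
force: [0.9, -1.0, 1.4]
gripper_width: 0.001
```

```bash
cat >> h.py <<'E'
def push(xc):  # TCP target at case x (mm), on the centre line, z .033
    o=np.array([.5737,-.107,0]);ux=np.array([-.196,.9806,0]);s=get_state();d=np.array(s['eef_pos'])-o
    print('case x',d@ux*1000,'push F along x',-np.array(s['force'])@ux); err(o+ux*xc/1000+[0,0,.033],11.3)
E
python3 - <<'E'
from h import *
push(-60)
E
```

```text
case x -79.7409416782988 push F along x 1.1153054974253545
t 11.9833 pos [ 0.5912 -0.1848  0.0312] F [ 0.8621 -0.9651  1.4424] w 0.0005393344778743505 
 travel [-1.897  19.7367 -1.9115] rot [0.0001 0.0002 0.0026]
```

>>> servo_tool:
  plan:
    - {"travel":[-1,7,-1],"rot":[0,0,0],"gripper":1}
    - {"travel":[-1,7,-1],"rot":[0,0,0],"gripper":1}
    - {"travel":[0,5,0],"rot":[0,0,0],"gripper":1}

```text
t: 12.23
eef_pos: [0.5839, -0.1627, 0.0322]
eef_rot: [0.703, -0.071, 0.704, 0.07]
force: [-0.1, -2.5, 1.7]
gripper_width: 0.001
```

```bash
python3 - <<'E'
from h import *
push(-40)
W=eyes.camera_info('wrist');c=eyes.grab_frame('wrist'); s2=eyes.grab_frame('scene')
d=np.zeros((480,800,3),np.uint8); d[:,:400]=c[:,120:520]; d[:400,400:]=cv2.resize(s2[130:290,110:310],(400,320),interpolation=cv2.INTER_CUBIC)[:400] if 0 else 0
d[:320,400:]=cv2.resize(s2[130:290,110:310],(400,320),interpolation=cv2.INTER_CUBIC);cv2.imwrite('pics/v3.png',d)
E
```

```text
case x -56.5878631478205 push F along x 2.4174013724372405
t 12.2333 pos [ 0.5839 -0.1627  0.0322] F [-0.1295 -2.4911  1.744 ] w 0.0010305392661632273 
 travel [-0.8213 16.5858  0.9656] rot [ 0.0017 -0.0017  0.0011]
```

>>> servo_tool:
  plan:
    - {"travel":[0,4,0],"rot":[0,0,0],"gripper":1}
    - {"travel":[0,4,0],"rot":[0,0,0],"gripper":1}
    - {"travel":[0,4,0],"rot":[0,0,0],"gripper":1}

```text
t: 12.58
eef_pos: [0.5814, -0.1505, 0.0322]
eef_rot: [0.703, -0.071, 0.704, 0.07]
force: [0.6, -2.4, 0.6]
gripper_width: -0.001
```

>>> servo_tool:
  plan:
    - {"travel":[0,4,0],"rot":[0,0,0],"gripper":1}
    - {"travel":[0,4,0],"rot":[0,0,0],"gripper":1}

```text
t: 12.75
eef_pos: [0.5808, -0.1439, 0.0327]
eef_rot: [0.704, -0.072, 0.704, 0.069]
force: [0.7, -2.2, -1.2]
gripper_width: -0.006
```

>>> servo_tool:
  plan:
    - {"travel":[0,4,0],"rot":[0,0,0],"gripper":1}
    - {"travel":[0,4,0],"rot":[0,0,0],"gripper":1}

```text
t: 12.92
eef_pos: [0.5793, -0.1359, 0.0327]
eef_rot: [0.704, -0.072, 0.703, 0.068]
force: [0.9, -2.8, 0.9]
gripper_width: -0.003
```

```bash
python3 - <<'E'
from h import *
push(-20)
E
```

```text
case x -29.422539799843396 push F along x 2.88676174057292
t 12.9167 pos [ 0.5793 -0.1359  0.0327] F [ 0.8626 -2.7715  0.8585] w -0.0028874080013896537 
 travel [-0.355   9.4208  0.1926] rot [0.0014 0.     0.0051]
```

>>> servo_tool:
  plan:
    - {"travel":[0,3,0],"rot":[0,0,0],"gripper":1}
    - {"travel":[0,3,0],"rot":[0,0,0],"gripper":1}

```text
t: 13.08
eef_pos: [0.5779, -0.1292, 0.0327]
eef_rot: [0.704, -0.072, 0.703, 0.068]
force: [1.4, -2.6, 0.6]
gripper_width: 0.002
```

>>> servo_tool:
  plan:
    - {"travel":[0,3,0],"rot":[0,0,0],"gripper":1}

```text
t: 13.17
eef_pos: [0.5774, -0.1261, 0.0327]
eef_rot: [0.704, -0.072, 0.703, 0.068]
force: [0.4, -6.4, -0.6]
gripper_width: -0.0
```

>>> servo_tool:
  plan:
    - {"travel":[0,2.5,0],"rot":[0,0,0],"gripper":1}

```text
t: 13.25
eef_pos: [0.5774, -0.1247, 0.0328]
eef_rot: [0.704, -0.073, 0.703, 0.068]
force: [2.1, -8.2, -2.3]
gripper_width: -0.001
```

```bash
python3 - <<'E'
from h import *
push(-10)
E
```

```text
case x -18.037806985249503 push F along x 8.446340766833192
t 13.25 pos [ 0.5774 -0.1247  0.0328] F [ 2.1284 -8.188  -2.2872] w -0.0010267001760718391 
 travel [-0.2762  8.0363 -0.1324] rot [0.0026 0.0008 0.008 ]
```

>>> servo_tool:
  plan:
    - {"travel":[0,2,0],"rot":[0,0,-0.005],"gripper":1}

```text
t: 13.33
eef_pos: [0.5776, -0.1241, 0.0328]
eef_rot: [0.705, -0.076, 0.703, 0.065]
force: [0.9, -7.6, -0.5]
gripper_width: -0.001
```

```bash
python3 - <<'E'
from h import *
push(-10)
E
```

```text
case x -17.48232218713905 push F along x 7.63638096543255
t 13.3333 pos [ 0.5776 -0.1241  0.0328] F [ 0.9442 -7.5987 -0.5059] w -0.0005705970264712363 
 travel [-0.2835  7.4803 -0.4331] rot [0.0033 0.0013 0.0159]
```

>>> servo_tool:
  plan:
    - {"travel":[0,2.5,0],"rot":[0,0,0.008],"gripper":1}

```text
t: 13.42
eef_pos: [0.5773, -0.1222, 0.0328]
eef_rot: [0.704, -0.075, 0.703, 0.068]
force: [-0.0, -3.8, -1.2]
gripper_width: -0.001
```

>>> servo_tool:
  plan:
    - {"travel":[0,2.5,0],"rot":[0,0,0.004],"gripper":1}

```text
t: 13.5
eef_pos: [0.5772, -0.1205, 0.0328]
eef_rot: [0.704, -0.074, 0.703, 0.069]
force: [0.8, -4.6, -1.2]
gripper_width: 0.001
```

```bash
python3 - <<'E'
from h import *
push(-10)
E
```

```text
case x -13.905425391524386 push F along x 4.662086013371883
t 13.5 pos [ 0.5772 -0.1205  0.0328] F [ 0.7767 -4.5991 -1.2482] w 0.0008544779863411013 
 travel [-0.2618  3.9072 -0.7397] rot [0.0047 0.0019 0.0074]
```

>>> servo_tool:
  plan:
    - {"travel":[0,2,0],"rot":[0,0,0.004],"gripper":1}

```text
t: 13.58
eef_pos: [0.577, -0.119, 0.0327]
eef_rot: [0.704, -0.073, 0.703, 0.07]
force: [0.2, -5.5, 0.3]
gripper_width: -0.002
```

>>> servo_tool:
  plan:
    - {"travel":[0,2,0],"rot":[0,0,0.003],"gripper":1}

```text
t: 13.67
eef_pos: [0.5767, -0.1174, 0.0327]
eef_rot: [0.704, -0.072, 0.703, 0.071]
force: [0.5, -2.7, 0.2]
gripper_width: -0.002
```

```bash
python3 - <<'E'
from h import *
push(-10)
c=eyes.grab_frame('wrist'); s2=eyes.grab_frame('scene')
d=np.zeros((480,800,3),np.uint8); d[:,:400]=c[:,120:520]
d[:320,400:]=cv2.resize(s2[150:310,120:320],(400,320),interpolation=cv2.INTER_CUBIC);cv2.imwrite('pics/v4.png',d)
E
```

```text
case x -10.797509127647535 push F along x 2.7682395720856556
t 13.6667 pos [ 0.5767 -0.1174  0.0327] F [ 0.541  -2.7149  0.246 ] w -0.0016468007949830452 
 travel [-0.3261  0.8015 -0.8874] rot [0.0052 0.0021 0.002 ]
```

>>> servo_tool:
  plan:
    - {"travel":[0,3,0],"rot":[0,0,0],"gripper":1}
    - {"travel":[0,3,-1],"rot":[0,0,0],"gripper":1}

```text
t: 13.93
eef_pos: [0.5751, -0.1128, 0.0329]
eef_rot: [0.705, -0.073, 0.702, 0.07]
force: [2.2, -13.8, 0.1]
gripper_width: 0.001
```

>>> servo_tool:
  plan:
    - {"travel":[0,3,0],"rot":[0.004,0,0],"gripper":1}
    - {"travel":[0,3,0],"rot":[0,0,0],"gripper":1}

```text
t: 14.1
eef_pos: [0.5752, -0.1131, 0.0334]
eef_rot: [0.705, -0.077, 0.702, 0.066]
force: [1.1, -13.1, -3.8]
gripper_width: 0.001
```

>>> servo_tool:
  plan:
    - {"travel":[0,3,0],"rot":[0,0,0],"gripper":1}

```text
t: 14.18
eef_pos: [0.5753, -0.1133, 0.0334]
eef_rot: [0.705, -0.08, 0.701, 0.064]
force: [1.1, -12.7, -3.5]
gripper_width: -0.001
```

```bash
python3 - <<'E'
from h import *
push(10)
E
```

```text
case x -6.473977074692741 push F along x 12.706651648889654
t 14.1833 pos [ 0.5753 -0.1133  0.0334] F [  1.0758 -12.743   -3.4867] w -0.0012367838643651014 
 travel [ 0.0693 16.4813 -0.2116] rot [0.0067 0.0036 0.022 ]
```

The push rose to 12.7–13.8 N and stopped hard at case x of about -6.5, where I expected home. That came after the ledge peak and drop, so it is the buffer after the click. I'll retreat and look.

>>> servo_tool:
  plan:
    - {"travel":[0,-6,0],"rot":[0,0,0.01],"gripper":1}
    - {"travel":[-5,-8,0],"rot":[0,0,0.01],"gripper":1}
    - {"travel":[-30,-5,0],"rot":[0,0,0],"gripper":1}
    - {"travel":[-40,0,0],"rot":[0,0,0],"gripper":1}
    - {"travel":[-30,0,0],"rot":[0,0,0],"gripper":1}

```text
t: 14.6
eef_pos: [0.5702, -0.1275, 0.1333]
eef_rot: [0.697, -0.066, 0.71, 0.077]
force: [1.6, -0.0, 1.0]
gripper_width: 0.001
```

>>> servo_tool:
  plan:
    - {"travel":[-20,-40,0],"rot":[0,0,0],"gripper":1}
    - {"travel":[0,-40,0],"rot":[0,0,0],"gripper":1}
    - {"travel":[0,-40,0],"rot":[0,0,0],"gripper":1}
    - {"travel":[0,-40,0],"rot":[0,0,0],"gripper":1}
    - {"travel":[0,0,0],"rot":[0,0,0],"gripper":1}

```text
t: 15.02
eef_pos: [0.6073, -0.2813, 0.1618]
eef_rot: [0.702, -0.068, 0.705, 0.081]
force: [0.3, 0.0, -0.5]
gripper_width: 0.002
```

```bash
python3 - <<'E'
from h import *
push(0)
s2=eyes.grab_frame('scene'); t=eyes.grab_frame('top'); cv2.imwrite('pics/tf.png',t);cv2.imwrite('pics/sf.png',s2)
d=np.zeros((600,800,3),np.uint8)
d[:300,:]=cv2.resize(np.hstack([s2[165:285,130:330],t[165:285,330:530]]),(800,240),interpolation=cv2.INTER_CUBIC)[0:0] if 0 else 0
d[:360,:400]=cv2.resize(s2[165:300,180:330],(400,360),interpolation=cv2.INTER_CUBIC)
d[:360,400:]=cv2.resize(t[175:283,335:455],(400,360),interpolation=cv2.INTER_CUBIC)
d[360:,:400]=cv2.resize(s2[240:390,350:510],(256,240))[:,:256] if 0 else 0
d[360:,:300]=cv2.resize(s2[240:390,350:537],(300,240)); d[360:,300:700]=cv2.resize(t[170:290,330:530],(400,240))
cv2.imwrite('pics/v5.png',d)
E
```

```text
case x -177.44980988469868 push F along x 0.04145111011252164
t 15.0167 pos [ 0.6073 -0.2813  0.1618] F [ 0.325   0.0227 -0.5102] w 0.002118614118474243 
 travel [132.3614 174.7975   3.9307] rot [ 0.0139 -0.0019 -0.02  ]
```

View pics/v5.png

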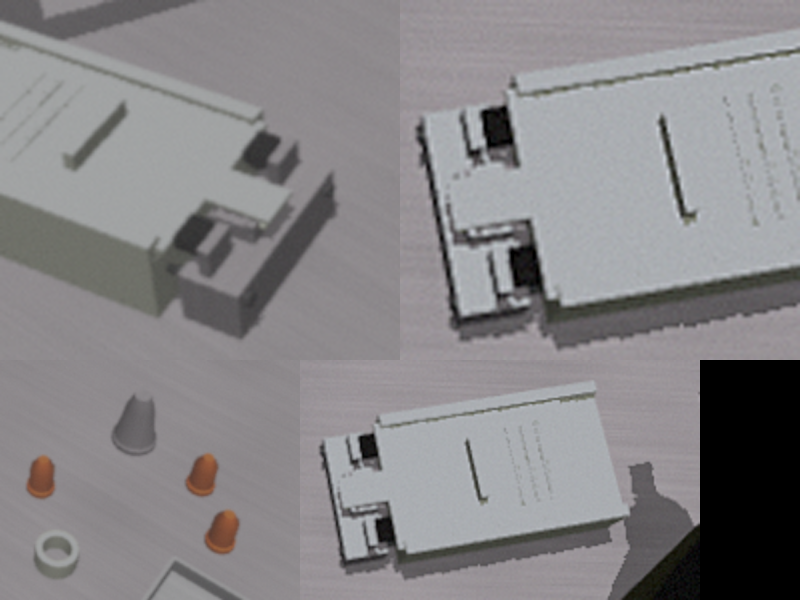

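The last picture shows the cover's front edge against both dark pads (top px ~(485,127) and (523,265) in the crop). The tab lies flat over the keeper, and the big nozzle and ring have not moved. I'm handing in.

```bash
python3 -c "
from station import order
print(order.finish_job())"
```

```text
the job is handed in; nothing more can be done
None
```

The small steel nozzle stands upright in the front bay, and the cover is shut with its tab clicked as far as my checks show. I handed the job in at about 15 s on the robot's clock, with the arm clear of everything.

- **Nozzle:** a wrist picture taken before closing showed it upright in the bay.
- **Tab click:** I inferred the click from the push and did not see it. The push peaked at about 8 N, dropped to 2.7 N, then held at 12.7–13.8 N without moving further. By your figures, 12 N means it has clicked.
- **Buffer:** the highest push I read was about 13.8 N, under the 16 N limit. Readings come only at the end of each call, so a short peak in between could have gone unseen.
- **Ramp:** I never saw its separate 4–7 N force step, probably because it fell between readings.
- **Final picture:** the cover's front edge is at the pads with the tab flat over the keeper. The big nozzle and ring look undisturbed.

**Fingertip offset:** the real fingertips sat about 30 mm behind the reported tool point. My first grip therefore closed on the nozzle's cone; I opened, went lower and gripped again. While probing for the cover's height I also pressed on its top with about 17 N.

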